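# Hold an angle bracket hard in the corner of a squaring jig

## Robot

A 6-joint arm with a two-finger parallel gripper is mounted at the origin on a cart in front of the work surface, level with it; the furniture and walls round the work are solid. World frame = base frame: x ahead of the robot, y to its left, z up, the work surface at z = 0. Lengths are in mm, angles in rad, forces in N, time in s.
With the tool pointing down it reaches from about 425 to 950 mm from the base axis. Payload 14.7 kg.
Tool frame: the origin (TCP) lies where the fingers leave the gripper's body, on its centre line; the fingertips stand 73 mm ahead of it and the grasp point (between the pads) lies 54 mm ahead of it (tcp_to_tips is the distance from the TCP to the fingertips, in mm); y points along the fingers, z is the direction in which the jaws open and shut, and the axes are right-handed (so a half turn about y gives the same grasp; the last joint's range is limited). The gripper opens to 85 mm and grips with 20 to 120 N. Pads are 22 mm wide; open, the fingers measure 114 mm over their backs; the gripper's body (76 mm by 85 mm) begins 54 mm behind the grasp point. The pads swing forward as they close: fully open they stand 13 mm farther back than shut.
Start: joints at [-1.258, 0.48, 1.596, -0, 1.065, -0.047], TCP at [228.872, -608.367, 303.897] pointing down, gripper open.
Joint ranges: [-2.75, 2.75], [-0.82, 2.05], [0.23, 2.67], [-1.56, 4.7], [0.09, 2.69], [-2.92, 2.92]. Speed limits (rad/s): [1.89, 1.89, 2.39, 3.01, 3.01, 3.01].

## Interface

Orientations are given as a unit quaternion [w, x, y, z].
In Python, from plant import get_obs, read_camera, sign_off, silhouettes, tcp_to_tips gives the robot as it stands. The module is installed in compiled form; this text tells all that it offers.
- The arm moves only by the tool play_rows, never from a script. Its argument "deltas" is one flat list of numbers, 6 for each row, row after row: the shift along the tool's x, y, z in cm, then the turn, a rotation vector about the tool's x, y, z in rad. A call has 1 to 20 rows; each row is the pose to reach, as a shift and turn from the pose measured when the call began, along the tool's axes at that moment; what a row does not reach only later rows make up. A row lasts 1/10 s, in which the tool goes at most 50 mm and 8.59 degrees, less where a joint would pass 70% of its speed; a pose out of reach is approached as far as the arm can. A call with a gripper value outside its range is refused whole. "fingers" is the opening, from 0 (shut) to 1 (fully open), set as the call begins (left out, the last holds). The fingers move at their own pace and stop on an object; "newtons" is the grip in N (left out, the last holds). Time passes only in rows, so rows that repeat a pose let the fingers close. It gives the time, the measured TCP pose, the force and the opening at its end, in the units of the state.
- get_obs(): the state, without advancing time (a new reading comes with each control period).
- read_camera(name): name is "scene" or "top"; returns a dict with "color" (384x512x3 uint8, red, green, blue), "camera_matrix" (3x3 intrinsics, pixels), "eye" and "orientation" of the camera in the world. Camera axes: x right, y up, looking along -z (the intrinsics and any distortion apply to the point x, -y, -z); pixel columns grow to the right and rows downward; lengths in mm; the calibration is good to about 2 mm. A picture is of the moment at which its call begins. There is no depth.
- sign_off(): hands the job in, once; it reports no verdict.
Trained networks look in a picture, given as the dict that the camera call returned (one of the last four; its "shot" number tells which), for a name from the list of things; names that differ only in an ending like _2 or _b are one class to them, and where a whole thing is asked for, a point or a joint stands for the part that bears it (a point fixed in the world has none). Each returns a list of dicts, best first, with "confidence" (0 to 1); they miss things now and then, are a little off and sometimes report something else, mostly with a low value. They report only what shows in the picture. A call takes as long as a camera call. They do not tell look-alikes from the thing itself.
- silhouettes(picture, thing): "pixels" (384x512 bool, what is visible of it) and "xy" ([column, row] in pixels, amid what is visible of it).
The state is a dict: "clock": time; "joints": joint angles; "dq": joint speeds; "joint_efforts": joint torques, N m; "eef_pos": TCP position; "tool_rot": TCP orientation; "contact_force": force on the tool from outside, world axes, zero at the start; "moment": the same for the moment, N m; "width": finger opening in mm.
Only numpy, scipy, OpenCV 4.12 (cv2) and the standard library are available. Lean on these libraries where they do the work, as an engineer would, in place of code of your own. Each camera call takes 0.05 s, during which the arm holds its last target.

## Task

Take the yellow angle bracket (its upright flange is the place to grip) and stand it flat on the jig's base plate with the free long edge of its foot (the one away from the flange) flush against the long blue fence, at first clear of the orange stop; then bring it up until you feel the stop, without ramming either. Finish while still gripping the bracket and pressing it firmly against fence and stop at once, square, flat on the plate and still, ready to be tacked: do not let go. Leave the magnet, the pipe clamp and the spanner alone.

Things in the scene. Friction and masses are not known exactly. Their poses are not given: they have to be found in the camera images.
- bracket: Loose yellow-painted L-shaped angle bracket, 0.25 to 0.5 kg. Foot 50 (x) x 80 (y) x 20 mm; upright flange 10 mm thick (x), 80 mm wide, along the foot's -x edge (x = -25 to -15 mm), its top 73 mm above the underside. Origin: centre of the foot's underside; z up, x from the flange to the foot's free long edge. Stands on the table right of the jig, x within 0.6 rad of straight ahead.
- foot_edge (a point): On the bracket: middle of the lower free long edge of the foot, 25 mm in +x from the bracket's origin. This edge goes against the fence.
- flange_grip (a point): On the bracket: middle of the flange's 10 mm thickness and width, 53 mm above the underside (20 mm below the top); grip here from above across the thickness (bracket's x). Fingertips kept 30 mm or more above the underside pass over fence and stop.
- jig: Fixed jig: dark steel base plate 160 (x) x 260 (y) x 12 mm with the fence on its far edge. Origin: centre of its underside, on the table; x towards the fence, y along the fence towards the stop. The plate's top is 12 mm above the origin. The fence's flat working face is the plane x = +55 mm. Slots are only drawn. Plate, fence and stop are smooth (friction about 0.2).
- fence: Fixed blue bar on the jig, 23 (x) x 250 (y) x 20 mm high, low screw heads on its top. Origin: centre of its underside, on the plate, at x = +66.5 mm, y = 0 of the jig; axes as the jig's. Rigid.
- stop: Fixed, rigid orange block standing on the plate square to the fence, 75 (x) x 24 (y) x 20 mm high, low screw heads on top. Origin: centre of its underside; axes as the jig's. Working face: y = -12 mm of this body, looking to -y; its place along the fence differs. A bracket in the corner has its origin at y = -52 mm of this body and x = +30 mm of the jig.
- weld_magnet: Bystander: loose red and grey triangular welding magnet, 81 x 81 x 15 mm, lying left of the jig; origin under its centre.
- tri_clamp: Bystander: loose ring-shaped pipe clamp with a wing nut, 54 x 73 x 14 mm, lying right of the jig beyond the bracket; origin under its centre.
- spanner: Bystander: loose spanner 30 x 171 x 8 mm, lying right of the bracket; origin under its centre.
There are look-alikes about, which are no part of the job. Of the things shaped like the bracket, the yellow one is meant.

How it is judged (in metres and radians):
On the way:
1. the bracket stands flat on the plate, foot edge flush against the fence, still at least 5 mm clear of the stop (z of bracket in the frame of jig between 0.009 and 0.0155 m and angle between bracket's own z axis and vertical below 0.05 rad and x of foot_edge in the frame of jig between 0.052 and 0.058 m and angle between the x axis of bracket and the x axis of jig, either way round below 0.045 rad and y of bracket in the frame of jig above -0.13 m and y of bracket in the frame of stop below -0.057 m and contact force between bracket and fence above 0.5 N), for 0.1 s.
At the end, for the whole second after the job is handed in: Through the last second the gripper holds the bracket and presses it on fence and stop (each over 2 N); foot edge within 3 mm of the fence, end within 3 mm of the stop, square within 0.045 rad, flat on the plate (3 mm, tilt under 0.05 rad), at rest (z of bracket in the frame of jig between 0.009 and 0.0155 m and angle between bracket's own z axis and vertical below 0.05 rad and x of foot_edge in the frame of jig between 0.052 and 0.058 m and angle between the x axis of bracket and the x axis of jig, either way round below 0.045 rad and y of bracket in the frame of stop between -0.055 and -0.049 m and contact force between bracket and fence above 2 N and contact force between bracket and stop above 2 N and contact force between the fingers and bracket above 5 N and linear speed of bracket below 0.01 m/s); the arm keeps its last pose, push and grip.
It fails at once if the bracket is rammed against the fence or stop (over 70 N) (contact force between bracket and fence above 70 N or contact force between bracket and stop above 70 N).
It fails at once if the magnet, the pipe clamp or the spanner is moved by more than 15 mm (distance of any of weld_magnet, tri_clamp, spanner from where it was at the start of the episode above 0.015 m).
It also fails if it takes over 48 s, if anything falls off the work surface, if the arm or the gripper's body presses on something with over 40 N, if the wrist force passes 120 N, or if a joint passes its speed limit or range.

## Working session

There is one attempt and no reset: what is moved stays moved. The work goes in short steps, Python scripts to look and compute and a tool call to move; the robot and the scene stay as the last step left them, time stands still between calls to the robot, and variables do not carry over. Pictures are saved under pics/ and viewed, and the job is handed in when it is done.

Besides the shell and the picture viewer there is one more tool, called after "Emit:" by a JSON object that holds its "api" and its "payload". play_rows: Moves the arm, as the interface text tells. Its arguments: {"type":"object","properties":{"deltas":{"type":"array"},"fingers":{"type":"number"},"newtons":{"type":"number"}},"required":["deltas"]}

```bash
mkdir -p pics; python3 - <<'E'
from plant import *
import cv2,pickle
o=get_obs()
for k,v in o.items(): print(k,v)
print(tcp_to_tips)
P={}
for n in("scene","top"):
    p=read_camera(n);P[n]=p
    cv2.imwrite(f"pics/{n}0.png",p["color"][:,:,::-1])
    print(n,p["camera_matrix"],p["eye"],p["orientation"],p.keys())
    for t in["bracket","jig","fence","stop","weld_magnet","tri_clamp","spanner"]:
        r=silhouettes(p,t)
        print(t,[(round(d["confidence"],2),d["xy"],int(d["pixels"].sum())) for d in r])
        p.setdefault("sil",{})[t]=r
pickle.dump(P,open("p0.pkl","wb"))
E
```

```text
clock 0.0
joints [-1.25760886e+00  4.80837696e-01  1.59688814e+00  2.15230857e-05
  1.06508057e+00 -4.65780452e-02]
dq [-0.00205372 -0.00170302 -0.00027369 -0.00029635  0.00051584 -0.00065625]
joint_efforts [ 2.95943528e-04 -9.50643110e+01 -4.30178010e+01 -3.43974671e-05
  1.21727263e-02  4.16414764e-05]
eef_pos [ 228.7728073  -608.06013772  303.26321137]
tool_rot [ 0.12645737 -0.12655824  0.69612412 -0.69527171]
contact_force [-0.26021592  0.44204969  0.25621524]
moment [-0.02406331 -0.01676894  0.00859323]
width 85.15787073384294
72.6
scene [[430.00634932   0.         247.80410956]
 [  0.         430.00634932 195.29914993]
 [  0.           0.           1.        ]] [-298.38660811 -747.34138941  751.14308397] [ 0.80062132  0.44775974 -0.19801898 -0.34540585] dict_keys(['color', 'camera_matrix', 'eye', 'orientation', 'shot'])
bracket [(0.96, [317.4, 255.0], 678), (0.87, [315.3, 281.6], 1162), (0.87, [299.1, 222.6], 756)]
jig [(0.62, [228.0, 193.4], 2200)]
fence [(0.93, [243.9, 183.1], 460)]
stop [(0.72, [224.9, 186.6], 182)]
weld_magnet [(0.45, [182.8, 166.4], 211)]
tri_clamp [(0.79, [350.3, 222.7], 189), (0.69, [244.6, 183.2], 461)]
spanner [(0.57, [357.0, 284.5], 306)]
top [[448.10835201   0.         249.03264742]
 [  0.         448.10835201 190.74981554]
 [  0.           0.           1.        ]] [ 321.36232999   29.18604132 1356.34446989] [ 0.71183714  0.05717925 -0.06441529 -0.6970431 ] dict_keys(['color', 'camera_matrix', 'eye', 'orientation', 'shot'])
bracket [(0.87, [308.3, 186.9], 547), (0.79, [366.9, 254.8], 461), (0.62, [347.9, 214.2], 472)]
jig [(0.71, [208.8, 191.0], 4426)]
fence [(0.72, [209.9, 189.1], 4284), (0.58, [207.3, 164.4], 672)]
stop [(0.7, [197.0, 176.8], 218)]
weld_magnet [(0.79, [124.1, 186.9], 511)]
tri_clamp [(0.43, [339.3, 145.9], 67)]
spanner [(0.53, [392.5, 220.8], 246)]
```

View pics/scene0.png

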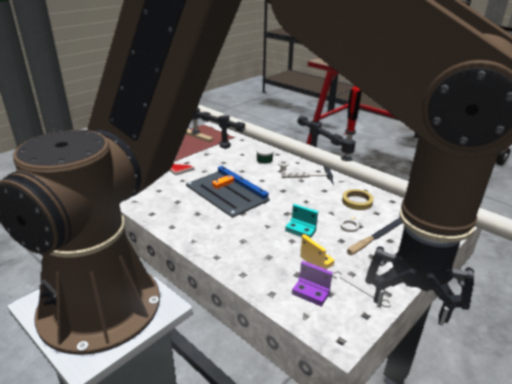

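View pics/top0.png

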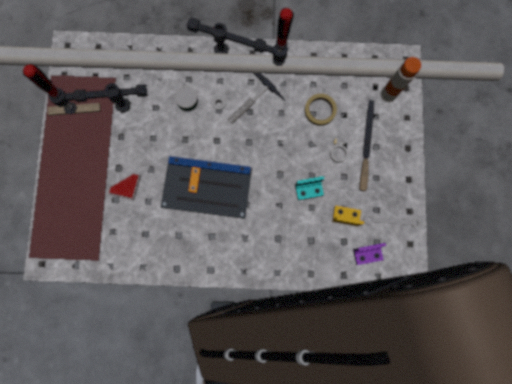

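```bash
python3 - <<'E'
import cv2,pickle
P=pickle.load(open("p0.pkl","rb"))
a=P["top"]["color"][130:280,90:420,::-1]; cv2.imwrite("pics/top0c.png",cv2.resize(a,(792,360),interpolation=cv2.INTER_CUBIC))
a=P["scene"]["color"][150:310,160:380,::-1]; cv2.imwrite("pics/scene0c.png",cv2.resize(a,(792,576),interpolation=cv2.INTER_CUBIC))
E
```

```text
(no output)
```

View pics/top0c.png

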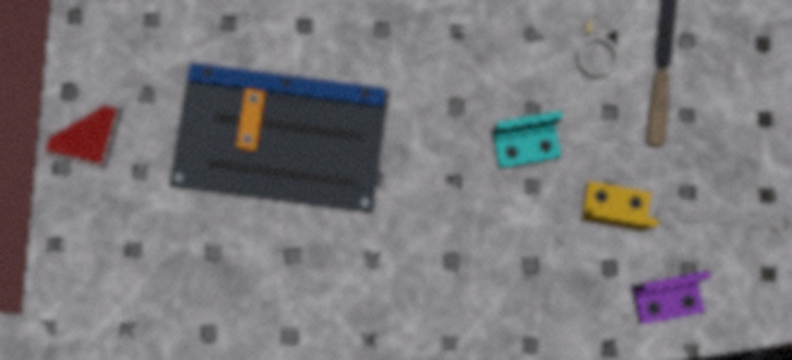

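View pics/scene0c.png

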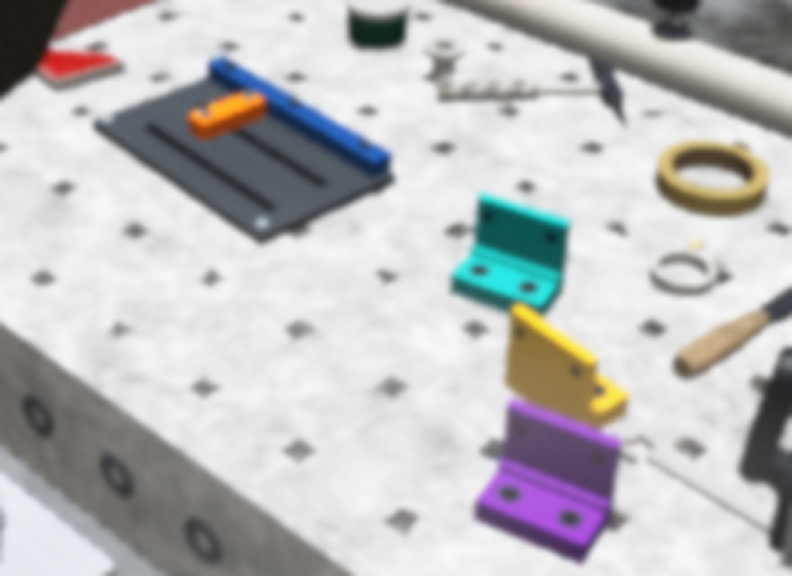

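The three bracket-shaped things are teal at top (308,187), yellow at top (348,214) and scene (317,255), and purple at top (367,255). The yellow one is the one meant: its flange faces the robot and its foot points ahead. Next I fit the poses to the colour masks in both views.

```bash
cat > h.py <<'E'
import numpy as np,cv2
from scipy.spatial.transform import Rotation as R
from scipy.optimize import minimize
def rot(q): return R.from_quat([q[1],q[2],q[3],q[0]]).as_matrix()
def proj(p,X):
    c=(np.atleast_2d(X)-p["eye"])@rot(p["orientation"]); c=c*[1,-1,-1]
    u=c@np.array(p["camera_matrix"]).T
    return u[:,:2]/u[:,2:]
def box(x0,x1,y0,y1,z0,z1): return np.array([[x,y,z] for x in(x0,x1) for y in(y0,y1) for z in(z0,z1)],float)
BR=[box(-25,25,-40,40,0,20),box(-25,-15,-40,40,0,73)]
def place(X,x,y,yaw,z=0):
    c,s=np.cos(yaw),np.sin(yaw); return X@np.array([[c,s,0],[-s,c,0],[0,0,1]])+[x,y,z]
def render(p,boxes,S=8,off=(0,0)):
    m=np.zeros((384*S//1,512*S),np.uint8)
    for b in boxes:
        uv=(proj(p,b)+off+.5)*S-.5
        h=cv2.convexHull(uv.astype(np.float32)); cv2.fillConvexPoly(m,np.round(h).astype(np.int32),1)
    return cv2.resize(m.astype(np.float32),(512,384),interpolation=cv2.INTER_AREA)
def colmask(p,lo,hi,win=None):
    h=cv2.cvtColor(p["color"],cv2.COLOR_RGB2HSV); m=cv2.inRange(h,np.array(lo),np.array(hi))
    if win is not None:
        w=np.zeros_like(m); w[win[1]:win[3],win[0]:win[2]]=1; m*=w
    return m>0
E
cat > fit.py <<'E'
from h import *
import pickle
P=pickle.load(open("p0.pkl","rb"))
T,S=P["top"],P["scene"]
def soft(m): return cv2.GaussianBlur(m.astype(np.float32),(0,0),1.0)
def fit(boxes,masks,x0,z=0):
    def f(v):
        e=0
        for p,m in masks:
            bs=[place(b,v[0]*10,v[1]*10,v[2]/10,z) for b in boxes]
            e+=((soft(render(p,bs))-soft(m))**2).sum()
        return e
    best=None
    for a in(-.3,0,.3):
        v0=[x0[0]/10,x0[1]/10,(x0[2]+a)*10]
        r=minimize(f,v0,method="Nelder-Mead",options=dict(initial_simplex=[v0,[v0[0]+1.5,*v0[1:]],[v0[0],v0[1]+1.5,v0[2]],[v0[0],v0[1],v0[2]+2]],xatol=.005,fatol=.05))
        if best is None or r.fun<best.fun: best=r
    v=best.x; return v[0]*10,v[1]*10,v[2]/10,best.fun
def ray(p,uv,z):
    K=np.array(p["camera_matrix"]); d=np.linalg.inv(K)@[*uv,1]; d=rot(p["orientation"])@(d*[1,-1,-1])
    t=(z-p["eye"][2])/d[2]; return p["eye"]+t*d
if __name__=="__main__":
    for t in ["bracket","jig","stop","spanner","tri_clamp","weld_magnet"]:
        for n,p in P.items():
            print(t,n,[ray(p,d["xy"],10).round(0)[:2] for d in p["sil"][t]])
    mt=colmask(T,(18,120,60),(32,255,255),(325,195,370,235)); ms=colmask(S,(18,120,60),(32,255,255),(295,230,340,275))
    print(mt.sum(),ms.sum())
    x0=ray(T,(348,214),10)
    for mm in([(T,mt),(S,ms)],[(T,mt)],[(S,ms)]): print("bracket",fit(BR,mm,(x0[0],x0[1],0)))
    FE=[box(55,78,-125,125,12,32)]; ST=[box(-37.5,37.5,-12,12,12,32)]
    bt=colmask(T,(100,120,40),(122,255,255),(160,150,260,180)); bs=colmask(S,(100,120,40),(122,255,255),(210,160,275,205))
    ot=colmask(T,(8,150,80),(18,255,255),(180,160,210,200)); os_=colmask(S,(5,150,80),(18,255,255),(205,170,240,195))
    print(bt.sum(),bs.sum(),ot.sum(),os_.sum())
    xj=ray(T,P["top"]["sil"]["jig"][0]["xy"],10)
    for mm in([(T,bt),(S,bs)],[(T,bt)],[(S,bs)]): print("fence->jig",fit(FE,mm,(xj[0],xj[1],0)))
    xs=ray(T,P["top"]["sil"]["stop"][0]["xy"],25)
    for mm in([(T,ot),(S,os_)],[(T,ot)],[(S,os_)]): print("stop",fit(ST,mm,(xs[0],xs[1],0)))
    jt=P["top"]["sil"]["jig"][0]["pixels"];js=P["scene"]["sil"]["jig"][0]["pixels"]
    JG=[box(-80,80,-130,130,0,12)]+FE
    for mm in([(T,jt),(S,js)],[(T,jt)],[(S,js)]): print("jig",fit(JG,mm,(xj[0],xj[1],0)))
E
python3 fit.py
```

```text
bracket scene [array([ 497., -269.]), array([ 408., -325.]), array([ 585., -140.])]
bracket top [array([ 572., -163.]), array([ 369., -338.]), array([ 490., -283.])]
jig scene [array([557., 135.])]
jig top [array([552., 140.])]
stop scene [array([581., 174.])]
stop top [array([595., 178.])]
spanner scene [array([ 471., -407.])]
spanner top [array([ 473., -418.])]
tri_clamp scene [array([ 691., -252.]), array([645., 142.])]
tri_clamp top [array([ 703., -260.])]
weld_magnet scene [array([577., 393.])]
weld_magnet top [array([559., 398.])]
412 512
bracket (np.float64(488.48880527494305), np.float64(-275.68299856631455), np.float64(-0.23923312407676076), np.float64(168.5709228515625))
bracket (np.float64(487.09573324089286), np.float64(-277.9782026558449), np.float64(-0.18390914975885236), np.float64(26.07798194885254))
bracket (np.float64(495.1540544392084), np.float64(-267.4042548851943), np.float64(-0.41247350613531486), np.float64(99.51860809326172))
549 332 168 133
fence->jig (np.float64(563.615332151286), np.float64(147.77437374107237), np.float64(-0.1206440393199888), np.float64(1
[... 397 characters left out ...]
), np.float64(47.98462677001953))
stop (np.float64(583.0120754653523), np.float64(184.84780822249036), np.float64(-0.10654083396976695), np.float64(27.380496978759766))
stop (np.float64(584.7099085449142), np.float64(188.18972381534567), np.float64(-0.053581721456967935), np.float64(17.749889373779297))
jig (np.float64(564.7259260543065), np.float64(147.53409852865406), np.float64(-0.11276231899565606), np.float64(334.2775573730469))
jig (np.float64(564.8384533380749), np.float64(146.11851553081584), np.float64(-0.1079237723661018), np.float64(162.3291015625))
jig (np.float64(564.5425262078566), np.float64(151.82200081418569), np.float64(-0.11945891427222186), np.float64(149.02903747558594))
```

```bash
cat > ov.py <<'E'
from fit import *
def draw(p,img,sc,o,b,col):
    E=[(0,1),(2,3),(4,5),(6,7),(0,2),(1,3),(4,6),(5,7),(0,4),(1,5),(2,6),(3,7)]
    uv=(proj(p,b)-o+.5)*sc
    for i,j in E: cv2.line(img,tuple(int(t) for t in uv[i]),tuple(int(t) for t in uv[j]),col,1,cv2.LINE_AA)
def ov(p,win,br,jg,st,name,w=790):
    x0,y0,x1,y1=win; sc=min(w/(x1-x0),590/(y1-y0))
    im=np.ascontiguousarray(cv2.resize(p["color"][y0:y1,x0:x1,::-1],None,fx=sc,fy=sc,interpolation=cv2.INTER_CUBIC))
    for b in BR: draw(p,im,sc,(x0,y0),place(b,*br),(0,0,255))
    for b in [box(-80,80,-130,130,0,12),box(55,78,-125,125,12,32)]: draw(p,im,sc,(x0,y0),place(b,*jg),(0,255,0))
    draw(p,im,sc,(x0,y0),place(box(-37.5,37.5,-12,12,12,32),*st),(255,0,255))
    cv2.imwrite(name,im)
if __name__=="__main__":
    a=((487.1,-278,-.184),(564.5,148,-.112),(583,185,-.112))
    ov(T,(155,145,375,240),*a,"pics/o1.png"); ov(S,(180,150,350,285),*a,"pics/o2.png")
E
python3 ov.py
```

```text
(no output)
```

View pics/o1.png

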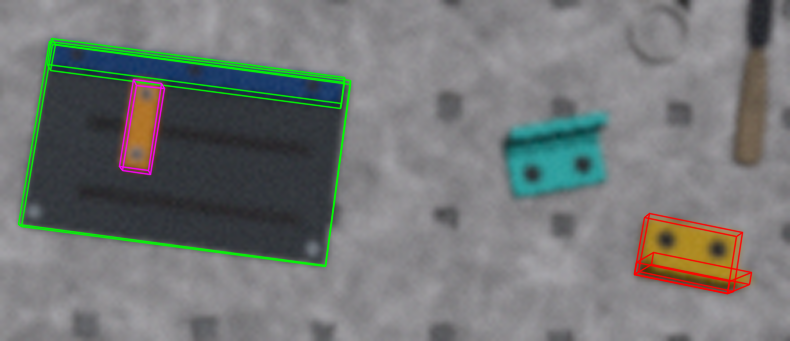

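View pics/o2.png

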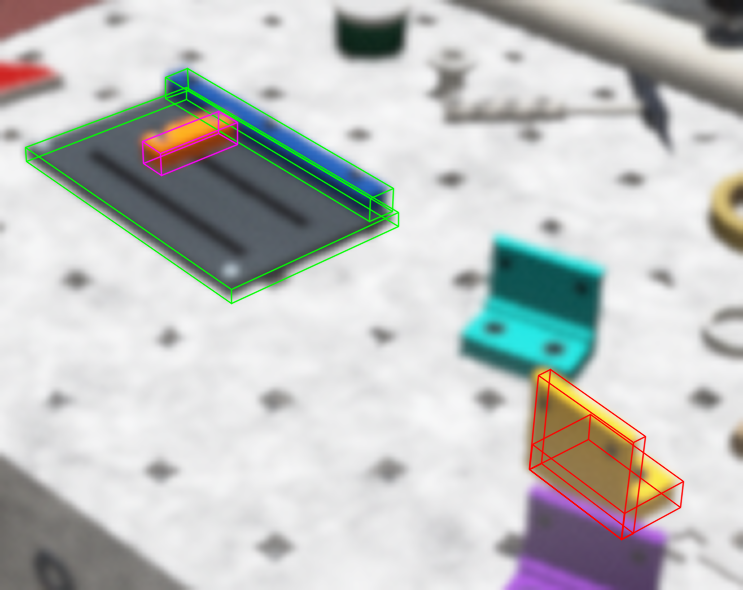

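```bash
cat > fit2.py <<'E'
from fit import *
from ov import ov
mt=colmask(T,(15,80,30),(35,255,255),(325,195,370,235)); ms=colmask(S,(15,80,30),(35,255,255),(295,230,340,275))
def clean(m): return cv2.morphologyEx(m.astype(np.uint8),cv2.MORPH_CLOSE,np.ones((5,5)))>0
mt,ms=clean(mt),clean(ms); print(mt.sum(),ms.sum())
print(fit(BR,[(T,mt)],(488,-277,-.2)))
# purple occluder: exclude pixels in scene
pur=colmask(S,(125,60,30),(160,255,255)); W=~(cv2.dilate(pur.astype(np.uint8),np.ones((5,5)))>0)
def f(v):
    bs=[place(b,v[0]*10,v[1]*10,v[2]/10) for b in BR]
    e=((soft(render(T,bs))-soft(mt))**2).sum()
    e+=(W*(soft(render(S,bs,off=v[3:]))-soft(ms))**2).sum(); return e
v0=np.array([48.8,-27.7,-2,0,0]); r=minimize(f,v0,method="Nelder-Mead",options=dict(initial_simplex=[v0]+[v0+d for d in np.diag([1.5,1.5,2,2,2])],xatol=.01,fatol=.1,maxiter=600))
print("bracket",r.x*[10,10,.1,1,1],r.fun)
FE=[box(55,78,-125,125,12,32)]
bt=clean(colmask(T,(100,100,30),(125,255,255),(160,150,260,180)));bs_=clean(colmask(S,(100,100,30),(125,255,255),(210,160,275,205)))
ot=clean(colmask(T,(5,120,60),(20,255,255),(180,160,210,200)));os_=clean(colmask(S,(3,120,60),(20,255,255),(205,170,240,195)))
print(bt.sum(),bs_.sum(),ot.sum(),os_.sum())
jt=P["top"]["sil"]["jig"][0]["pixels"];js=P["scene"]["sil"]["jig"][0]["pixels"]
JG=[box(-80,80,-130,130,0,12)]+FE
def g(v):
    e=0;q=(v[0]*10,v[1]*10,v[2]/10)
    fe=[place(b,*q) for b in FE]; jg=[place(b,*q) for b in JG]; st=[place(box(-20,55,v[5]*10-12,v[5]*10+12,12,32),*q)]
    for p,o,m in((T,(0,0),(bt,ot,jt)),(S,v[3:5],(bs_,os_,js))):
        w=0 if p is S else 1
        e+=((soft(render(p,fe,off=o))-soft(m[0]))**2).sum()*w+((soft(render(p,st,off=o))-soft(m[1]))**2).sum()+.5*((soft(render(p,jg,off=o))-soft(m[2]))**2).sum()
    return e
v0=np.array([56.4,14.8,-1.1,0,0,3.9]); r=minimize(g,v0,method="Nelder-Mead",options=dict(initial_simplex=[v0]+[v0+d for d in np.diag([1.5,1.5,1,2,2,1])],xatol=.01,fatol=.1,maxiter=800))
print("jig+stop",r.x*[10,10,.1,1,1,10],r.fun)
E
python3 fit2.py; python3 - <<'E'
from plant import *
import sys; sys.path.insert(0,'.')
from h import *
o=get_obs(); print(rot(o["tool_rot"]).round(3))
E
```

```text
468 623
(np.float64(487.2839433733542), np.float64(-278.70018498658743), np.float64(-0.1458687882235295), np.float64(6.218269348144531))
bracket [ 4.87767824e+02 -2.78238353e+02 -1.93075837e-01 -1.33392741e+00
 -5.61812652e-01] 17.09087371826172
620 371 246 172
jig+stop [ 5.63758470e+02  1.46703546e+02 -1.12535670e-01 -8.74699760e-01
 -4.57363977e-01  4.02980731e+01] 197.69586181640625
[[-0.936  0.     0.352]
 [-0.352 -0.    -0.936]
 [-0.    -1.     0.   ]]
```

```bash
cat > go.py <<'E'
import sys
from plant import *
from h import *
o=get_obs(); R0=rot(o["tool_rot"]); p0=np.array(o["eef_pos"])
def delta(x,y,z,ang):
    zt=np.array([np.cos(ang),np.sin(ang),0]); yt=np.array([0,0,-1.]); xt=np.cross(yt,zt)
    Rt=np.stack([xt,yt,zt],1); d=R0.T@(np.array([x,y,z])-p0)/10; r=R.from_matrix(R0.T@Rt).as_rotvec()
    return d.round(2),r.round(4)
if __name__=="__main__":
    a=list(map(float,sys.argv[1:]))
    print(o["clock"],p0.round(1),"ang",round(float(np.arctan2(R0[1,2],R0[0,2])),4),"F",np.array(o["contact_force"]).round(1),"w",round(o["width"],1), "q",np.array(o["joints"]).round(3))
    if a:
        print(*delta(*a))
E
python3 go.py 468 -274.6 230 -.18
```

```text
0.8 [ 228.9 -608.4  303.9] ang -1.211 F [-0.9 -0.9  0. ] w 85.1 q [-1.258  0.48   1.596  0.     1.065 -0.047]
[-34.13   7.39 -22.82] [-1.000e-04 -1.031e+00  0.000e+00]
```

Emit:
{"api": "play_rows", "payload": {"deltas": [-34.1,7.4,-22.8,0,-1.031,0,-34.1,7.4,-22.8,0,-1.031,0,-34.1,7.4,-22.8,0,-1.031,0,-34.1,7.4,-22.8,0,-1.031,0,-34.1,7.4,-22.8,0,-1.031,0,-34.1,7.4,-22.8,0,-1.031,0,-34.1,7.4,-22.8,0,-1.031,0,-34.1,7.4,-22.8,0,-1.031,0,-34.1,7.4,-22.8,0,-1.031,0,-34.1,7.4,-22.8,0,-1.031,0,-34.1,7.4,-22.8,0,-1.031,0,-34.1,7.4,-22.8,0,-1.031,0], "fingers": 0.55, "newtons": 80}}

```text
clock: 2.0
eef_pos: [467.4, -275.8, 230.1]
tool_rot: [-0.453, 0.453, -0.543, 0.543]
contact_force: [0.2, -1.2, 0.3]
width: 47.1
```

```bash
python3 go.py 468 -274.6 107 -.18; python3 - <<'E'
from plant import *
import cv2,pickle
P={}
for n in("scene","top"):
    p=read_camera(n);P[n]=p
pickle.dump(P,open("p1.pkl","wb"))
a=P["scene"]["color"][130:310,220:400,::-1]; cv2.imwrite("pics/s1.png",cv2.resize(a,(590,590),interpolation=cv2.INTER_CUBIC))
cv2.imwrite("pics/t1.png",P["top"]["color"][:,:,::-1])
E
```

```text
2.0 [ 467.4 -275.8  230.1] ang -0.1808 F [ 0.2 -1.2  0.3] w 47.1 q [-0.589  0.422  1.918 -0.     0.801 -0.408]
[-0.13 12.31  0.03] [-0.0003 -0.0008  0.0003]
```

View pics/s1.png

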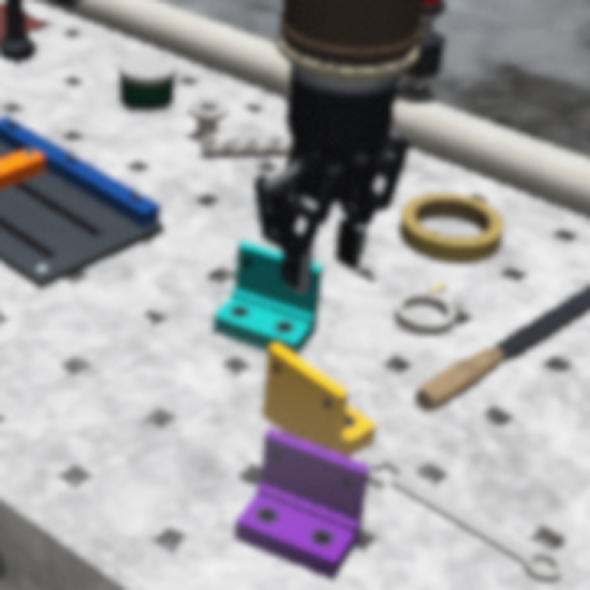

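View pics/t1.png

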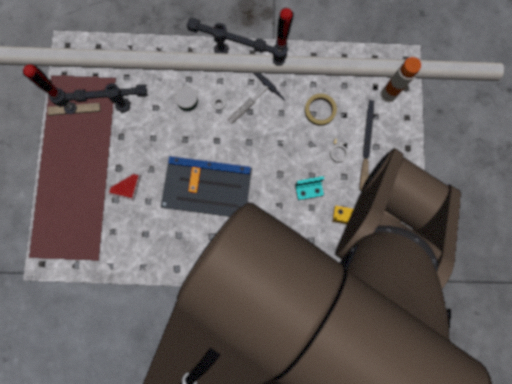

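The enlarged crop at scene (317,255) confirms the yellow bracket, with its flange nearest the robot and the purple one in front of it. The opened gripper lines up above it, so I descend.

Emit:
{"api": "play_rows", "payload": {"deltas": [-0.1,4,0,0,0,0,-0.1,8,0,0,0,0,-0.1,11,0,0,0,0,-0.1,12.2,0,0,0,0,-0.1,12.3,0,0,0,0,-0.1,12.3,0,0,0,0]}}

```text
clock: 2.7
eef_pos: [467.8, -275.6, 108.0]
tool_rot: [-0.453, 0.452, -0.543, 0.544]
contact_force: [0.4, -0.2, 0.7]
width: 46.6
```

```bash
python3 go.py; python3 - <<'E'
from plant import *
import cv2,pickle
p=read_camera("scene")
a=p["color"][190:300,250:390,::-1]; cv2.imwrite("pics/s2.png",cv2.resize(a,None,fx=5,fy=5,interpolation=cv2.INTER_CUBIC))
E
```

```text
2.7 [ 467.8 -275.6  108. ] ang -0.182 F [ 0.4 -0.2  0.7] w 46.6 q [-0.588  0.612  1.995 -0.     0.534 -0.406]
```

View pics/s2.png

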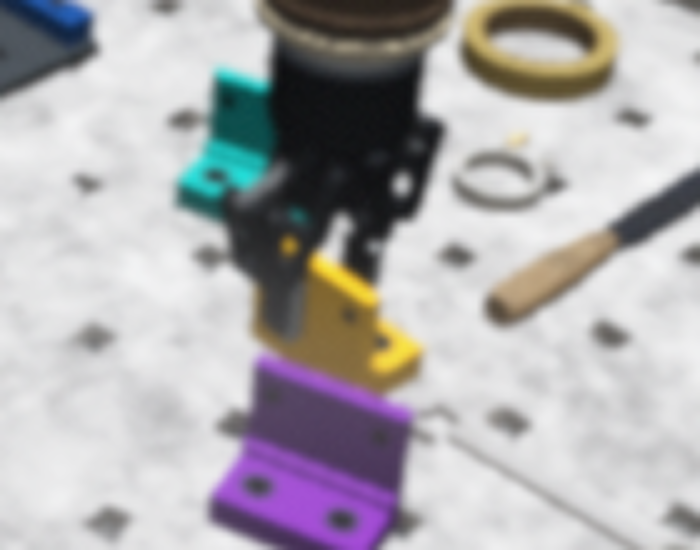

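The fingers straddle the flange, so I close.

Emit:
{"api": "play_rows", "payload": {"deltas": [0,0,0,0,0,0,0,0,0,0,0,0,0,0,0,0,0,0,0,0,0,0,0,0,0,0,0,0,0,0,0,0,0,0,0,0], "fingers": 0, "newtons": 90}}

```text
clock: 3.35
eef_pos: [468.3, -275.8, 109.5]
tool_rot: [-0.453, 0.452, -0.542, 0.544]
contact_force: [-3.8, 1.0, 15.2]
width: 9.2
```

```bash
python3 go.py 468 -274.6 117 -.18; python3 - <<'E'
from plant import *
import cv2,pickle
p=read_camera("scene")
a=p["color"][190:300,250:390,::-1]; cv2.imwrite("pics/s3.png",cv2.resize(a,None,fx=5,fy=5,interpolation=cv2.INTER_CUBIC))
p=read_camera("top"); cv2.imwrite("pics/t3.png",cv2.resize(p["color"][180:260,300:400,::-1],None,fx=6,fy=6,interpolation=cv2.INTER_CUBIC))
E
```

```text
3.35 [ 468.3 -275.8  109.5] ang -0.1816 F [-3.8  1.  15.2] w 9.2 q [-0.588  0.609  1.994 -0.     0.535 -0.406]
[-0.11 -0.75 -0.05] [-0.003  -0.0016  0.0015]
```

View pics/s3.png

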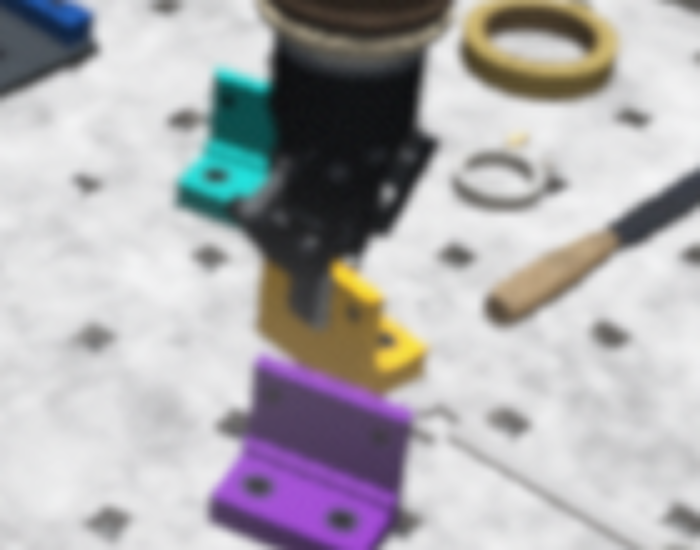

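Gripped at 9.2 mm. Lifting straight up.

Emit:
{"api": "play_rows", "payload": {"deltas": [0,-2,0,0,0,0,0,-5,0,0,0,0,0,-9,0,0,0,0,0,-12,0,0,0,0,0,-13,0,0,0,0,0,-13,0,0,0,0]}}

```text
clock: 4.05
eef_pos: [468.4, -275.7, 240.5]
tool_rot: [-0.453, 0.452, -0.541, 0.545]
contact_force: [-0.7, 0.4, -5.7]
width: 9.3
```

```bash
python3 go.py 554.5 109.2 238 -.1125
```

```text
4.05 [ 468.4 -275.7  240.5] ang -0.1815 F [-0.7  0.4 -5.7] w 9.3 q [-0.588  0.407  1.91  -0.     0.818 -0.406]
[-39.42   0.16   1.52] [-0.0052 -0.069   0.0026]
```

Emit:
{"api": "play_rows", "payload": {"deltas": [-3,0.1,0.1,-0.001,-0.01,0.001,-7,0.1,0.3,-0.002,-0.02,0.001,-12,0.1,0.5,-0.002,-0.03,0.001,-17,0.1,0.7,-0.003,-0.04,0.001,-22,0.1,0.9,-0.004,-0.05,0.002,-27,0.1,1.1,-0.005,-0.06,0.002,-32,0.1,1.3,-0.005,-0.069,0.003,-36,0.1,1.4,-0.005,-0.069,0.003,-38.5,0.1,1.5,-0.005,-0.069,0.003,-39.4,0.1,1.5,-0.005,-0.069,0.003,-39.4,0.1,1.5,-0.005,-0.069,0.003,-39.4,0.1,1.5,-0.005,-0.069,0.003]}}

```text
clock: 5.25
eef_pos: [553.6, 108.3, 237.4]
tool_rot: [0.471, -0.472, 0.528, -0.527]
contact_force: [0.1, 0.5, -4.4]
width: 9.0
```

```bash
python3 go.py 554.5 109.2 150 -.1125; python3 - <<'E'
from plant import *
import cv2,pickle
P={}
for n in("scene","top"):
    p=read_camera(n);P[n]=p
pickle.dump(P,open("p2.pkl","wb"))
a=P["scene"]["color"][110:250,160:330,::-1]; cv2.imwrite("pics/s4.png",cv2.resize(a,None,fx=4,fy=4,interpolation=cv2.INTER_CUBIC))
cv2.imwrite("pics/t4.png",P["top"]["color"][:,:,::-1])
E
```

```text
5.25 [553.6 108.3 237.4] ang -0.1126 F [ 0.1  0.5 -4.4] w 9.0 q [0.139 0.44  1.862 0.    0.842 0.252]
[-0.1   8.74  0.1 ] [ 0.0019 -0.0001  0.0004]
```

View pics/s4.png

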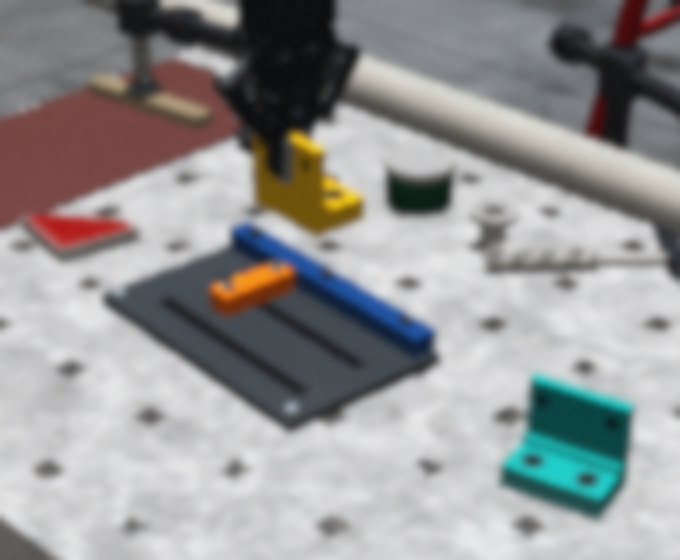

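View pics/t4.png

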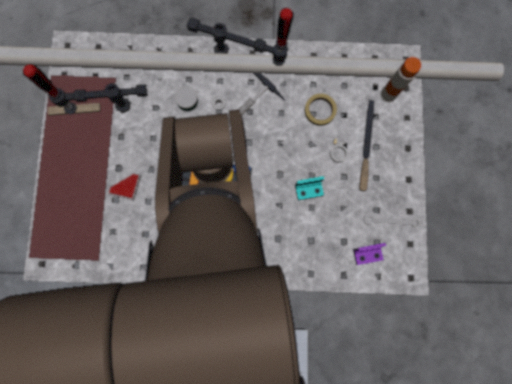

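```bash
python3 - <<'E'
from fit import *
P2=pickle.load(open("p2.pkl","rb")); S2=P2["scene"]
m=colmask(S2,(15,80,30),(35,255,255),(215,135,262,175))
h=cv2.morphologyEx(m.astype(np.uint8),cv2.MORPH_CLOSE,np.ones((3,3)))>0
blk=S2["color"].max(2)<70; blk[:, :]&=True
W=~(cv2.dilate(blk.astype(np.uint8),np.ones((5,5)))>0)
print(h.sum())
for off in((-1,-.5),(-1.3,-.5)):
  for tilt in(0,):
    def f(v):
        bs=[place(b,v[0]*10,v[1]*10,v[2]/10,128) for b in BR]
        return (W*(soft(render(S2,bs,off=off))-soft(h))**2).sum()
    v0=np.array([57.4,10.8,-1.1]); r=minimize(f,v0,method="Nelder-Mead",options=dict(initial_simplex=[v0]+[v0+d for d in np.diag([1.5,1.5,1])],xatol=.01,fatol=.05))
    print(off,r.x*[10,10,.1],r.fun)
x0,y0,x1,y1=200,120,270,180;sc=10
from ov import draw
im=np.ascontiguousarray(cv2.resize(S2["color"][y0:y1,x0:x1,::-1],None,fx=sc,fy=sc,interpolation=cv2.INTER_CUBIC))
for b in BR: draw(S2,im,sc,np.array((x0+1,y0+.5)),place(b,573.7,107.4,-.1125,128),(0,0,255))
cv2.imwrite("pics/o4.png",im)
E
```

```text
422
(-1, -0.5) [ 5.78991210e+02  1.10541925e+02 -1.74851940e-01] 2.5841078758239746
(-1.3, -0.5) [ 5.79274774e+02  1.09518928e+02 -1.84025988e-01] 2.6760482788085938
```

View pics/o4.png

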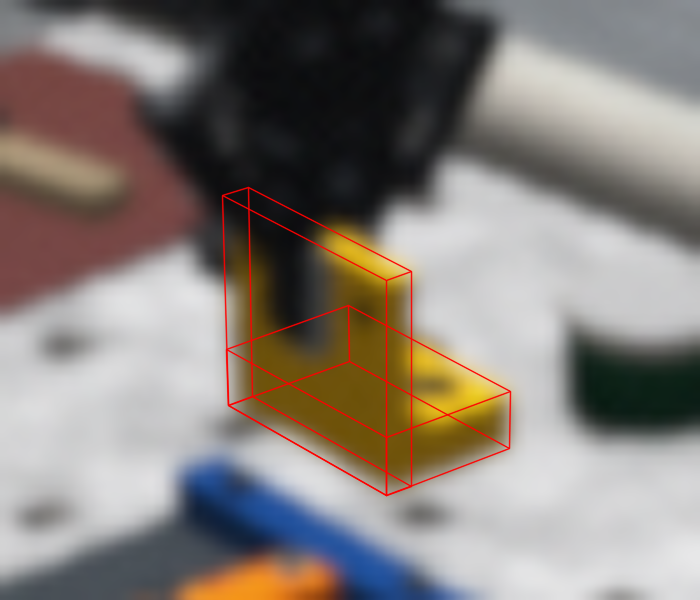

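```bash
python3 - <<'E'
from fit import *
P2=pickle.load(open("p2.pkl","rb")); S2=P2["scene"]
m=colmask(S2,(15,80,30),(35,255,255),(215,135,262,175))
h=cv2.morphologyEx(m.astype(np.uint8),cv2.MORPH_CLOSE,np.ones((3,3)))>0
W=~(cv2.dilate((S2["color"].max(2)<70).astype(np.uint8),np.ones((5,5)))>0)
def run(free,v0,off=(-1,-.5)):
    v0=np.array(v0,float); idx=[i for i,c in enumerate(free) if c]
    st=np.array([15,15,.1,10,.05,.05])
    def f(u):
        v=v0.copy(); v[idx]+=u*st[idx]
        Rm=R.from_euler("ZYX",v[[2,4,5]]).as_matrix()
        bs=[(b-[0,0,55])@Rm.T+[v[0],v[1],v[3]+55] for b in BR]
        return (W*(soft(render(S2,bs,off=off))-soft(h))**2).sum()
    u0=np.zeros(len(idx)); r=minimize(f,u0,method="Nelder-Mead",options=dict(initial_simplex=[u0]+list(np.eye(len(idx))),xatol=.01,fatol=.02,maxiter=800))
    v=v0.copy(); v[idx]+=r.x*st[idx]; print(free,off,v.round(3),round(r.fun,2))
for y in(-.05,-.1125,-.175,-.24): run([1,1,0,0,0,0],[575,108,y,128,0,0]); run([1,1,0,1,0,0],[575,108,y,128,0,0])
run([1,1,0,0,1,0],[575,108,-.1125,128,0,0])
run([1,1,0,0,0,1],[575,108,-.1125,128,0,0])
run([1,1,0,0,1,1],[575,108,-.1125,128,0,0])
run([1,1,1,0,1,1],[575,108,-.1125,128,0,0])
E
```

```text
[1, 1, 0, 0, 0, 0] (-1, -0.5) [ 5.77460e+02  1.10617e+02 -5.00000e-02  1.28000e+02  0.00000e+00
  0.00000e+00] 10.75
[1, 1, 0, 1, 0, 0] (-1, -0.5) [ 5.80826e+02  1.12940e+02 -5.00000e-02  1.25577e+02  0.00000e+00
  0.00000e+00] 10.42
[1, 1, 0, 0, 0, 0] (-1, -0.5) [ 5.77792e+02  1.10541e+02 -1.12000e-01  1.28000e+02  0.00000e+00
  0.00000e+00] 5.28
[1, 1, 0, 1, 0, 0] (-1, -0.5) [ 5.77336e+02  1.10110e+02 -1.12000e-01  1.28292e+02  0.00000e+00
  0.00000e+00] 5.34
[1, 1, 0, 0, 0, 0] (-1, -0.5) [ 5.78875e+02  1.10486e+02 -1.75000e-01  1.28000e+02  0.00000e+00
  0.00000e+00] 2.58
[1, 1, 0, 1, 0, 0] (-1, -0.5) [ 5.84416e+02  1.16352e+02 -1.75000e-01  1.23683e+02  0.00000e+00
  0.00000e+00] 2.11
[1, 1, 0, 0, 0, 0] (-1, -0.5) [ 5.79326e+02  1.10631e+02 -2.40000e-01  1.28000e+02  0.00000e+00
  0.00000e+00] 4.0
[1, 1, 0, 1, 0, 0] (-1, -0.5) [ 5.82415e+02  1.13875e+02 -2.40000e-01  1.25693e+02  0.00000e+00
  0.00000e+00] 3.94
[1, 1, 0, 0, 1, 0] (-1, -0.5) [ 5.77908e+02  1.10133e+02 -1.12000e-01  1.28000e+02 -2.00000e-03
  0.00000e+00] 5.19
[1, 1, 0, 0, 0, 1] (-1, -0.5) [ 5.78359e+02  1.10622e+02 -1.12000e-01  1.28000e+02  0.00000e+00
 -5.00000e-03] 5.3
[1, 1, 0, 0, 1, 1] (-1, -0.5) [ 5.77875e+02  1.10620e+02 -1.12000e-01  1.28000e+02 -1.30000e-02
  1.40000e-02] 5.44
[1, 1, 1, 0, 1, 1] (-1, -0.5) [ 5.7958e+02  1.1019e+02 -2.0400e-01  1.2800e+02  3.5000e-02 -3.6000e-02] 1.98
```

Emit:
{"api": "play_rows", "payload": {"deltas": [0,2,0,0.001,0,0,0,5,0,0.002,0,0,0,8,0,0.002,0,0,0,10,0,0.002,0,0,0,10.7,0,0.002,0,0,0,10.9,0,0.002,0,0,0,10.9,0,0.002,0,0]}}

```text
clock: 6.05
eef_pos: [554.2, 107.5, 129.6]
tool_rot: [-0.471, 0.47, -0.527, 0.528]
contact_force: [0.6, 0.0, -4.6]
width: 9.0
```

```bash
python3 go.py 554.5 109.2 121.5 -.1125; python3 - <<'E'
from plant import *
import cv2,pickle
P={}
for n in("scene","top"):
    p=read_camera(n);P[n]=p
pickle.dump(P,open("p3.pkl","wb"))
a=P["scene"]["color"][130:230,180:300,::-1]; cv2.imwrite("pics/s5.png",cv2.resize(a,None,fx=5,fy=5,interpolation=cv2.INTER_CUBIC))
cv2.imwrite("pics/t5.png",cv2.resize(P["top"]["color"][145:225,150:260,::-1],None,fx=6,fy=6,interpolation=cv2.INTER_CUBIC))
E
```

```text
6.05 [554.2 107.5 129.6] ang -0.1143 F [ 0.6  0.  -4.6] w 9.0 q [ 1.380e-01  5.950e-01  1.936e+00 -1.000e-03  6.090e-01  2.530e-01]
[-0.17  0.81  0.01] [-0.0019 -0.0018 -0.0001]
```

View pics/s5.png

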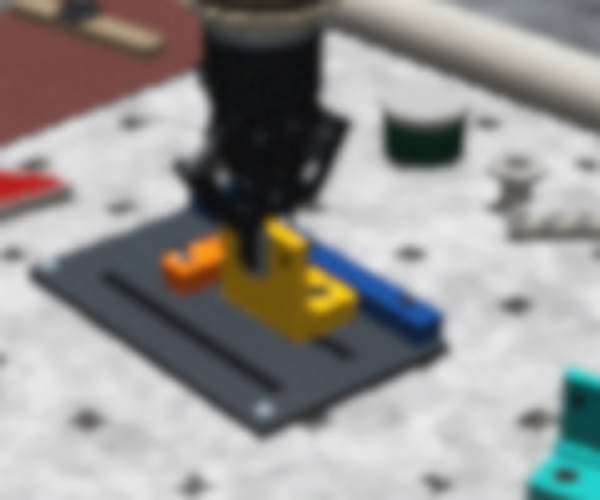

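View pics/t5.png

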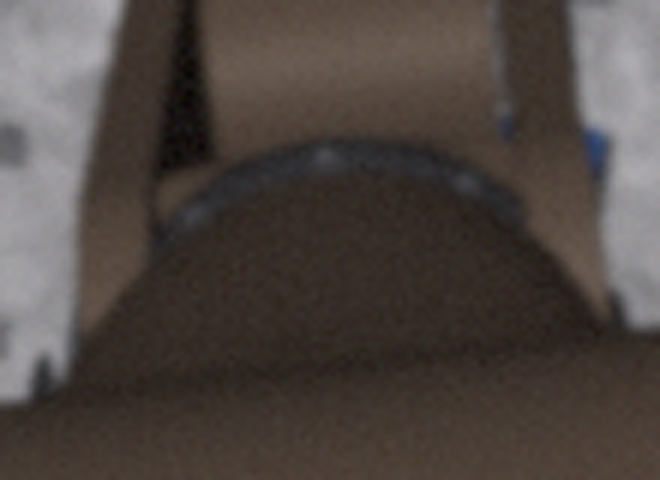

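Emit:
{"api": "play_rows", "payload": {"deltas": [0,0.3,0,-0.001,-0.001,0,0,0.55,0,-0.001,-0.001,0,0,0.7,0,-0.001,-0.001,0,0,0.75,0,-0.001,-0.001,0,0,0.75,0,-0.001,-0.001,0]}}

```text
clock: 6.65
eef_pos: [554.4, 107.8, 122.5]
tool_rot: [-0.471, 0.471, -0.527, 0.528]
contact_force: [-0.5, 1.0, -4.2]
width: 9.0
```

```bash
python3 go.py
```

```text
6.65 [554.4 107.8 122.5] ang -0.1129 F [-0.5  1.  -4.2] w 9.0 q [ 0.138  0.607  1.938 -0.     0.595  0.252]
```

Emit:
{"api": "play_rows", "payload": {"deltas": [0,0.05,0,0,0,0,0,0.1,0,0,0,0,0,0.15,0,0,0,0,0,0.2,0,0,0,0,0,0.2,0,0,0,0]}}

```text
clock: 7.15
eef_pos: [554.4, 107.9, 121.5]
tool_rot: [-0.472, 0.47, -0.527, 0.528]
contact_force: [-5.5, -0.2, 18.4]
width: 8.8
```

```bash
python3 go.py;python3 -c "
from plant import *
print(get_obs()['moment'])"
```

```text
7.15 [554.4 107.9 121.5] ang -0.1128 F [-5.5 -0.2 18.4] w 8.8 q [ 0.139  0.608  1.939 -0.     0.592  0.252]
[-0.1770628   1.02939536  0.04647517]
```

Emit:
{"api": "play_rows", "payload": {"deltas": [0,0.03,0.15,0,0,0,0,0.03,0.3,0,0,0,0,0.03,0.45,0,0,0,0,0.03,0.6,0,0,0,0,0.03,0.7,0,0,0,0,0.03,0.75,0,0,0]}}

```text
clock: 7.75
eef_pos: [562.0, 107.1, 121.5]
tool_rot: [-0.472, 0.47, -0.527, 0.528]
contact_force: [-3.2, 1.0, 8.0]
width: 9.0
```

```bash
python3 go.py
```

```text
7.75 [562.  107.1 121.5] ang -0.1128 F [-3.2  1.   8. ] w 9.0 q [ 0.135  0.615  1.922 -0.     0.603  0.248]
```

Emit:
{"api": "play_rows", "payload": {"deltas": [0,0.03,0.1,0,0,0,0,0.03,0.17,0,0,0,0,0.03,0.24,0,0,0,0,0.03,0.3,0,0,0]}}

```text
clock: 8.15
eef_pos: [565.1, 106.8, 121.6]
tool_rot: [-0.472, 0.47, -0.527, 0.528]
contact_force: [-3.5, 0.3, 6.3]
width: 8.9
```

```bash
python3 go.py
```

```text
8.15 [565.1 106.8 121.6] ang -0.1128 F [-3.5  0.3  6.3] w 8.9 q [ 0.134  0.618  1.915 -0.     0.607  0.247]
```

Emit:
{"api": "play_rows", "payload": {"deltas": [0,0.03,0.08,0,0,0,0,0.03,0.14,0,0,0,0,0.03,0.2,0,0,0,0,0.03,0.25,0,0,0]}}

```text
clock: 8.55
eef_pos: [567.7, 106.5, 121.6]
tool_rot: [-0.472, 0.47, -0.527, 0.528]
contact_force: [-3.0, 0.6, 7.5]
width: 9.3
```

```bash
python3 go.py
```

```text
8.55 [567.7 106.5 121.6] ang -0.1128 F [-3.   0.6  7.5] w 9.3 q [ 0.133  0.62   1.909 -0.     0.61   0.246]
```

Emit:
{"api": "play_rows", "payload": {"deltas": [0,0.03,0.06,0,0,0,0,0.03,0.12,0,0,0,0,0.03,0.17,0,0,0,0,0.03,0.2,0,0,0]}}

```text
clock: 8.95
eef_pos: [569.5, 106.3, 121.6]
tool_rot: [-0.472, 0.47, -0.527, 0.528]
contact_force: [-6.1, 2.6, 10.8]
width: 9.0
```

```bash
python3 go.py
```

```text
8.95 [569.5 106.3 121.6] ang -0.1128 F [-6.1  2.6 10.8] w 9.0 q [0.132 0.622 1.904 0.    0.614 0.245]
```

Emit:
{"api": "play_rows", "payload": {"deltas": [0,0.02,0.04,0,0,0,0,0.02,0.07,0,0,0,0,0.02,0.1,0,0,0,0,0.02,0.1,0,0,0]}}

```text
clock: 9.35
eef_pos: [569.6, 106.3, 121.6]
tool_rot: [0.471, -0.471, 0.527, -0.527]
contact_force: [-8.8, 1.7, 11.3]
width: 9.3
```

```bash
python3 go.py; python3 -c "
from plant import *
print(get_obs()['moment'])
import cv2
p=read_camera('scene')
cv2.imwrite('pics/s6.png',cv2.resize(p['color'][155:215,200:290,::-1],None,fx=8,fy=8,interpolation=cv2.INTER_CUBIC))"
```

```text
9.35 [569.6 106.3 121.6] ang -0.1128 F [-8.8  1.7 11.3] w 9.3 q [0.132 0.623 1.903 0.    0.616 0.244]
[0.15413117 1.30369925 0.01390289]
```

View pics/s6.png

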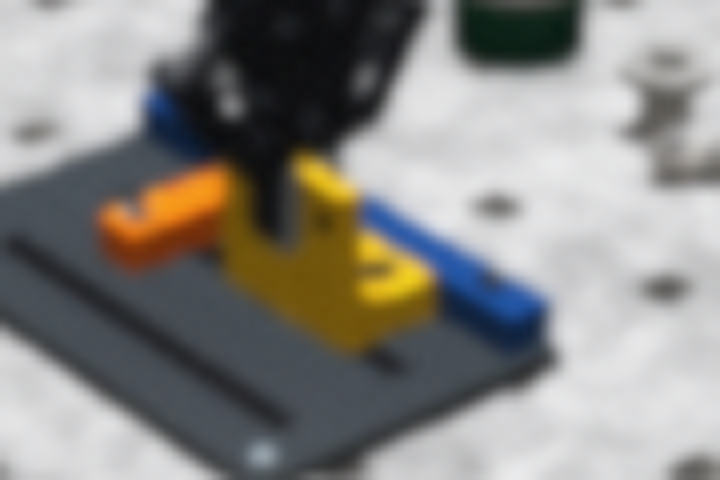

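Emit:
{"api": "play_rows", "payload": {"deltas": [0,0.02,0.1,0,0,0,0,0.02,0.15,0,0,0,0,0.02,0.2,0,0,0,0,0.02,0.2,0,0,0,0,0.02,0.2,0,0,0]}}

```text
clock: 9.9
eef_pos: [569.9, 106.2, 121.6]
tool_rot: [0.47, -0.472, 0.528, -0.527]
contact_force: [-15.1, 3.8, 17.1]
width: 8.7
```

```bash
python3 go.py; python3 -c "
from plant import *
print(get_obs()['moment'])"
```

```text
9.9 [569.9 106.2 121.6] ang -0.1127 F [-15.1   3.8  17.1] w 8.7 q [1.32e-01 6.24e-01 1.90e+00 1.00e-03 6.21e-01 2.44e-01]
[0.42563132 2.05819581 0.02564146]
```

Emit:
{"api": "play_rows", "payload": {"deltas": [-0.1,0.02,0.15,0,0,0,-0.3,0.02,0.15,0,0,0,-0.5,0.02,0.15,0,0,0,-0.7,0.02,0.15,0,0,0,-0.9,0.02,0.15,0,0,0,-1.1,0.02,0.15,0,0,0,-1.2,0.02,0.15,0,0,0]}}

```text
clock: 10.6
eef_pos: [571.3, 117.4, 121.7]
tool_rot: [0.469, -0.473, 0.529, -0.526]
contact_force: [-12.0, -8.8, 17.4]
width: 8.9
```

```bash
python3 go.py; python3 -c "
from plant import *
from h import *
o=get_obs();print(o['moment'],rot(o['tool_rot'])[:,1])"
```

```text
10.6 [571.3 117.4 121.7] ang -0.1126 F [-12.   -8.8  17.4] w 8.9 q [0.151 0.628 1.889 0.    0.631 0.263]
[-1.32899097  1.66553632 -0.02854766] [-6.40514175e-03 -7.85617525e-04 -9.99979178e-01]
```

Emit:
{"api": "play_rows", "payload": {"deltas": [-0.1,0.015,0.13,0,0,0,-0.2,0.015,0.13,0,0,0,-0.3,0.015,0.13,0,0,0,-0.4,0.015,0.13,0,0,0,-0.5,0.015,0.13,0,0,0]}}

```text
clock: 11.1
eef_pos: [572.0, 121.6, 121.8]
tool_rot: [0.468, -0.474, 0.529, -0.526]
contact_force: [-10.7, -8.0, 14.5]
width: 9.2
```

```bash
python3 go.py
```

```text
11.1 [572.  121.6 121.8] ang -0.1125 F [-10.7  -8.   14.5] w 9.2 q [ 0.158  0.63   1.884 -0.     0.637  0.271]
```

Emit:
{"api": "play_rows", "payload": {"deltas": [-0.1,0.02,0.1,0.006,0,0,-0.2,0.02,0.1,0.006,0,0,-0.3,0.02,0.1,0.006,0,0,-0.4,0.02,0.1,0.006,0,0,-0.5,0.02,0.1,0.006,0,0]}}

```text
clock: 11.6
eef_pos: [572.2, 125.9, 121.7]
tool_rot: [0.469, -0.473, 0.528, -0.527]
contact_force: [-11.3, -7.1, 14.7]
width: 8.8
```

```bash
python3 go.py; python3 -c "
from plant import *
from h import *
o=get_obs();print(o['moment'],rot(o['tool_rot']))
import cv2
p=read_camera('scene')
cv2.imwrite('pics/s7.png',cv2.resize(p['color'][155:215,200:290,::-1],None,fx=8,fy=8,interpolation=cv2.INTER_CUBIC))"
```

```text
11.6 [572.2 125.9 121.7] ang -0.1125 F [-11.3  -7.1  14.7] w 8.8 q [ 0.166  0.63   1.883 -0.004  0.635  0.281]
[-1.02925319  1.42962138 -0.04820108] [[-0.11220607 -0.00579854  0.99366804]
 [-0.99367754 -0.00320815 -0.11222586]
 [ 0.00383859 -0.99997804 -0.0054019 ]]
```

View pics/s7.png

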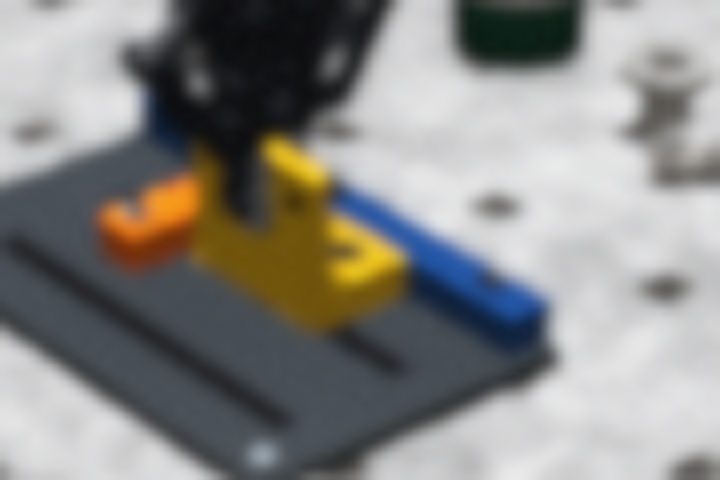

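Emit:
{"api": "play_rows", "payload": {"deltas": [-0.1,0.02,0.1,0.004,0,0,-0.17,0.02,0.1,0.004,0,0,-0.24,0.02,0.1,0.004,0,0,-0.3,0.02,0.1,0.004,0,0]}}

```text
clock: 12.05
eef_pos: [572.4, 128.3, 121.7]
tool_rot: [-0.469, 0.473, -0.527, 0.527]
contact_force: [-10.8, -6.5, 13.9]
width: 8.8
```

```bash
python3 go.py
```

```text
12.05 [572.4 128.3 121.7] ang -0.1124 F [-10.8  -6.5  13.9] w 8.8 q [ 0.171  0.631  1.882 -0.006  0.634  0.288]
```

Emit:
{"api": "play_rows", "payload": {"deltas": [-0.1,0.02,0.1,0.002,0,0,-0.17,0.02,0.1,0.002,0,0,-0.24,0.02,0.1,0.002,0,0,-0.3,0.02,0.1,0.002,0,0]}}

```text
clock: 12.45
eef_pos: [572.6, 130.6, 121.7]
tool_rot: [-0.469, 0.474, -0.527, 0.528]
contact_force: [-10.2, -7.6, 13.3]
width: 9.1
```

```bash
python3 go.py
```

```text
12.45 [572.6 130.6 121.7] ang -0.1124 F [-10.2  -7.6  13.3] w 9.1 q [ 0.175  0.632  1.88  -0.008  0.636  0.293]
```

Emit:
{"api": "play_rows", "payload": {"deltas": [-0.1,0.02,0.12,0,0,0,-0.17,0.02,0.12,0,0,0,-0.24,0.02,0.12,0,0,0,-0.3,0.02,0.12,0,0,0]}}

```text
clock: 12.85
eef_pos: [573.0, 132.5, 121.8]
tool_rot: [-0.468, 0.475, -0.527, 0.527]
contact_force: [-9.7, -16.3, 18.7]
width: 9.1
```

```bash
python3 go.py; python3 -c "
from plant import *
from h import *
o=get_obs();print(o['moment'],rot(o['tool_rot']))"
```

```text
12.85 [573.  132.5 121.8] ang -0.1121 F [ -9.7 -16.3  18.7] w 9.1 q [ 0.178  0.633  1.876 -0.009  0.641  0.298]
[-2.46923953  1.38801522 -0.03776875] [[-0.11176986 -0.00721367  0.99370794]
 [-0.99370546 -0.00678306 -0.11181882]
 [ 0.00754701 -0.99995098 -0.00641012]]
```

The jig-y force jumped from about 7 to 16 N, so the stop is felt. Now a gentle confirming press into the corner.

Emit:
{"api": "play_rows", "payload": {"deltas": [-0.1,0.02,0.13,0.004,0,0.004,-0.15,0.02,0.15,0.004,0,0.004,-0.2,0.02,0.15,0.004,0,0.004,-0.2,0.02,0.15,0.004,0,0.004,-0.2,0.02,0.15,0.004,0,0.004,-0.2,0.02,0.15,0.004,0,0.004]}}

```text
clock: 13.45
eef_pos: [573.0, 132.5, 121.9]
tool_rot: [0.468, -0.474, 0.527, -0.527]
contact_force: [-13.0, -20.6, 19.7]
width: 9.1
```

```bash
python3 go.py; python3 -c "
from plant import *
from h import *
o=get_obs();print(o['moment'],rot(o['tool_rot'])[:,1])
import cv2
p=read_camera('scene')
cv2.imwrite('pics/s8.png',cv2.resize(p['color'][155:215,200:290,::-1],None,fx=8,fy=8,interpolation=cv2.INTER_CUBIC))"
```

```text
13.45 [573.  132.5 121.9] ang -0.1118 F [-13.  -20.6  19.7] w 9.1 q [ 0.178  0.633  1.877 -0.007  0.64   0.295]
[-3.26302344  1.76480396 -0.01074269] [-0.00658389 -0.00547748 -0.99996332]
```

View pics/s8.png

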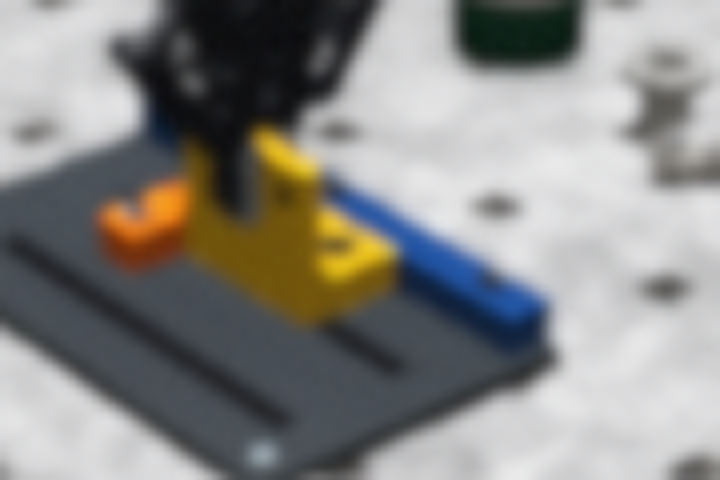

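Emit:
{"api": "play_rows", "payload": {"deltas": [-0.15,0.01,0.18,0.005,0,0.004,-0.18,0.01,0.22,0.006,0,0.005,-0.18,0.01,0.25,0.006,0,0.005,-0.18,0.01,0.25,0.006,0,0.005,-0.18,0.01,0.25,0.006,0,0.005,-0.18,0.01,0.25,0.006,0,0.005,-0.18,0.01,0.25,0.006,0,0.005,-0.18,0.01,0.25,0.006,0,0.005]}}

```text
clock: 14.3
eef_pos: [573.0, 132.3, 121.8]
tool_rot: [0.469, -0.474, 0.528, -0.527]
contact_force: [-17.8, -19.1, 22.0]
width: 8.4
```

```bash
python3 go.py; cat > fin.py <<'E'
from plant import *
from fit import *
from ov import draw
o=get_obs();print(o['moment'],rot(o['tool_rot'])[:,1],o['dq'].round(4))
S2=read_camera('scene')
m=colmask(S2,(15,80,30),(35,255,255),(215,165,255,200))
h=cv2.morphologyEx(m.astype(np.uint8),cv2.MORPH_CLOSE,np.ones((3,3)))>0
W=~(cv2.dilate((S2["color"].max(2)<70).astype(np.uint8),np.ones((5,5)))>0); W[175:]=True
off=(-.87,-.46)
def run(free,v0):
    v0=np.array(v0,float); idx=[i for i,c in enumerate(free) if c]; st=np.array([10,10,.1,10,.05,.05])
    def f(u):
        v=v0.copy(); v[idx]+=u*st[idx]
        Rm=R.from_euler("ZYX",v[[2,4,5]]).as_matrix()
        bs=[b@Rm.T+[v[0],v[1],v[3]] for b in BR]
        return (W*(soft(render(S2,bs,off=off))-soft(h))**2).sum()
    u0=np.zeros(len(idx)); r=minimize(f,u0,method="Nelder-Mead",options=dict(initial_simplex=[u0]+list(np.eye(len(idx))),xatol=.01,fatol=.02,maxiter=800))
    v=v0.copy(); v[idx]+=r.x*st[idx]; print(v.round(3),round(r.fun,2),"nominal",round(f(u0),2)); return v
n=place(np.array([[30,40.3-52,0.]]),563.8,146.7,-.1125)[0]; print("corner nominal",n)
v0=[n[0],n[1],-.1125,12,0,0]
run([1,1,0,0,0,0],v0); run([1,1,1,0,0,0],v0); run([1,1,0,0,0,1],v0); run([1,1,1,0,1,1],v0)
x0,y0,x1,y1=200,150,275,205;sc=10
im=np.ascontiguousarray(cv2.resize(S2["color"][y0:y1,x0:x1,::-1],None,fx=sc,fy=sc,interpolation=cv2.INTER_CUBIC))
for b in BR: draw(S2,im,sc,np.array((x0,y0))-off,place(b,n[0],n[1],-.1125,12),(0,0,255))
draw(S2,im,sc,np.array((x0,y0))-off,place(box(-20,55,28.3,52.3,12,32),563.8,146.7,-.1125),(255,0,255))
draw(S2,im,sc,np.array((x0,y0))-off,place(box(55,78,-125,125,12,32),563.8,146.7,-.1125),(0,255,0))
cv2.imwrite("pics/fin%d.png"%(o["clock"]*100),im); print("pics/fin%d.png"%(o["clock"]*100))
E
python3 fin.py; cp pics/fin1*.png pics/finA.png
```

```text
14.3 [573.  132.3 121.8] ang -0.1115 F [-17.8 -19.1  22. ] w 8.4 q [ 0.177  0.632  1.878 -0.004  0.638  0.291]
[-2.95592422  2.58534916 -0.08878189] [-0.00588673 -0.00350235 -0.99997654] [ 0.0002 -0.0003  0.0024 -0.0019 -0.     -0.0003]
corner nominal [592.2968811  131.70607564   0.        ]
[ 5.93376e+02  1.31780e+02 -1.12000e-01  1.20000e+01  0.00000e+00
  0.00000e+00] 27.74 nominal 28.42
[ 5.93451e+02  1.32498e+02 -7.50000e-02  1.20000e+01  0.00000e+00
  0.00000e+00] 27.01 nominal 28.42
[ 5.93450e+02  1.31967e+02 -1.12000e-01  1.20000e+01  0.00000e+00
 -1.10000e-02] 27.65 nominal 28.42
[ 5.93064e+02  1.32232e+02 -7.60000e-02  1.20000e+01 -1.00000e-03
 -1.00000e-03] 27.01 nominal 28.42
pics/fin1430.png
```

View pics/finA.png

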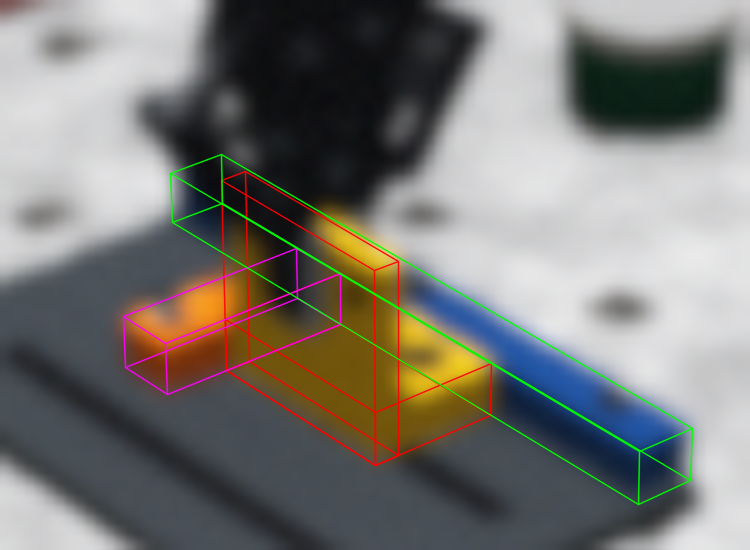

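```bash
python3 go.py; python3 -c "
from plant import *
print(sign_off()); o=get_obs(); print(o['clock'],o['contact_force'],o['eef_pos'],o['width'])"
```

```text
14.35 [573.  132.3 121.8] ang -0.1115 F [-18.6 -18.4  21.7] w 8.6 q [ 0.177  0.632  1.878 -0.004  0.638  0.291]
the job is handed in; nothing more can be done
None
the job is handed in; nothing more can be done
```

I gripped the yellow bracket by its flange, set it on the plate about 25 mm short of the stop, and pressed it against the fence with about 15 N. Then I slid it along the fence until I felt the stop, and handed in at 14.35 s, still gripping at 90 N and pressing into the corner. No verdict was reported.

**Last checks**
- **Contact forces:** the wrist force was about 16 N towards the fence, 20 N towards the stop and 26 N down. Allowing for friction on the plate, I estimate at least 7 N on the fence and more on the stop; I did not measure these contacts directly.
- **Stillness:** the tool position and wrist force barely changed between the last two readings.
- **Placement:** the scene camera puts the bracket within about 1 mm of the corner position worked out from the images. Tool tilt was about 0.007 rad, and the bracket fitted flat.

**Where checks disagreed or were missing**
- **Squareness:** with yaw left free, the scene camera put the bracket about 0.037 rad off square, under the 0.045 limit. The gripper angle was within 0.001 rad of the jig angle, and I trusted that more. The scene camera's yaw fit had also been off earlier, by about 0.06 rad while the bracket was in the air.
- **Top camera:** the arm blocked its view of the jig at the end, so it could not confirm the final placement.
- **Magnet, pipe clamp and spanner:** I kept well clear of them and did not measure them again at the end.

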